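# Portion carrot chunks into a meal tub and feed it to the tray sealer

### The arm

A 6-joint arm with a two-finger parallel gripper is mounted at the origin on the work surface. World frame = base frame: x ahead of the robot, y to its left, z up, the work surface at z = 0. Lengths are in m, angles in rad, forces in N, time in s.
With the tool pointing down it reaches from about 0.275 to 0.825 m from the base axis. Payload 4.9 kg.
Tool frame: the origin (TCP) lies midway between the tips of the shut fingers; the grasp point (between the pads) lies 19 mm behind it (bot.grip_depth is the distance from the TCP to the grasp point, in m); z points along the fingers, y is the line along which they close (so a half turn about z gives the same grasp; the last joint's range is limited). The gripper opens to 85 mm and grips with 20 to 120 N. Pads are 22 mm wide; open, the fingers measure 114 mm over their backs; the gripper's body (76 mm by 85 mm) begins 54 mm behind the grasp point. The pads swing forward as they close: fully open they stand 13 mm farther back than shut.
Start: joints at [-1.264, 0.326, -0.193, 1.052, 0, 1.437], TCP at [0.235, -0.497, 0.231] pointing down, gripper open.
Joint ranges: [-2.65, 2.65], [-0.97, 1.79], [-1.3, 1.35], [-1.93, 2.1], [-1.47, 1.37], [-3.14, 3.14]. Speed limits (rad/s): [2.57, 2.57, 3.14, 3.14, 3.14, 3.14].

### API

Orientations are given as a unit quaternion [w, x, y, z].
In Python, from cell import bot gives the robot as it stands. Calls block until the motion is done:
- bot.move_pose(position, orientation): joint-space move of the TCP to a pose.
- bot.move_linear(position, speed=0.15, rotation=None, until_force=None): straight line of the TCP; rotation=None keeps the orientation; speed is the mean speed in m/s. With until_force (N) it stops when the force on the tool has changed by that much, and returns True; else False.
- bot.goto_joints(angles): joint-space move.
- bot.set_gripper(opening, grasp_force=None): opening from 0.0 (shut) to 1.0 (fully open); grasp_force is the grip in N (None keeps the last); returns when the fingers have stopped.
- bot.wait(seconds).
- bot.solve_ik(position, orientation): joint angles nearest the present ones, or None.
- bot.camera(name): name is "side" or "top"; returns the picture (420x560x3 uint8, red, green, blue); there is no depth.
- bot.calibration(name): a dict with "mtx" (3x3 intrinsics, pixels), "k1" (the pictures are not rectified: a ray, as slopes to the right and down, at radius r is drawn at 1 + k1 r^2 times it, then the intrinsics apply), "extrinsics" (4x4, takes a point from world to camera coordinates). Camera axes: x right, y down, z forward; pixel columns grow to the right and rows downward; lengths in m; the calibration is good to about 2 mm. A picture is of the moment at which its call begins. calibration takes no time and is no camera call.
A pose or a line that the arm cannot do raises bot.PlanningError and nothing moves.
- bot.close_job(): hands the job in; it is judged then, once.
Trained networks look in the newest picture that a camera, given by its name, has taken for a name from the list of things; names that differ only in an ending like _2 or _b are one class to them, and where a whole thing is asked for, a point or a joint stands for the part that bears it (a point fixed in the world has none). Each returns a list of dicts, best first, with "confidence" (0 to 1); they miss things now and then, are a little off and sometimes report something else, mostly with a low value. They report only what shows in the picture. A call takes as long as a camera call.
- bot.search_frame(camera, thing): "bbox" ([left, top, width, height] in pixels, round what is visible of it).
Readings, each from a call of its own:
- bot.read_clock(): time.
- bot.read_joint_positions(): joint angles.
- bot.read_joint_vel(): joint speeds.
- bot.read_joint_efforts(): joint torques, N m.
- bot.read_position(): TCP position.
- bot.read_tool_rot(): TCP orientation.
- bot.read_ft_force(): force on the tool from outside, world axes, zero at the start.
- bot.read_moment(): the same for the moment, N m.
- bot.read_gripper_width(): opening from 0.0 (shut) to 1.0 (fully open).
- bot.read_finger_force(): force on a finger pad.
Only numpy, scipy, OpenCV 4.12 (cv2) and the standard library are available. Lean on these libraries where they do the work, as an engineer would, in place of code of your own. Each camera call takes 0.05 s, during which the arm holds its last target. There are 200 camera calls.

### The job

With the food scoop, move all four carrot chunks from the steel pan into the open meal tub where it stands on the tray sealer's feed plate; do not touch the chunks with the fingers. Then lay the empty scoop back flat on the black cutting board, and slide the filled tub along the feed plate, without lifting it, between the funnel-shaped guide rails until it is fully home against the stop. Leave the other things on the table undisturbed.

Things in the scene. Friction and masses are not known exactly. Their poses are not given: they have to be found in the camera images.
- scoop: Flat-bottomed steel food scoop, 0.14 to 0.21 kg, lying on the black board, mouth roughly towards the robot. Origin: underside of its floor, centre; x points back to the handle, z up out of the bowl. Floor 105 long (x -52 at the lip, +53 at the back wall), 126 wide outside, 122 inside, 2 thick, thinned to 0.5 at the lip. Side walls rise from 10 near the lip to 40 at the back wall
- scoop_lip (a point): Middle of the scoop's front lip, on the underside (52 in front of the scoop's origin)
- scoop_grip (a point): Grip point on the scoop's handle, 100 behind (x) and 73 above the scoop's origin. The handle is a black bar along x from 66 to 164, flat-sided, 22 wide (y) and 20 high, its axis 73 above the scoop's underside; a steel neck (18 wide, x 53 to 86) joins it to the back wall. Grip with the fingers closing across y
- pan: Shallow steel pan, fixed to the table, 265 x 162 over its flange, 40 high. Origin: underside, centre; x along its length, +x away from the robot. Inner floor 250 x 147, 2 above the table; walls vertical, 2 thick. The four chunks lie on its floor in the near half (x -100 to -30), within 40 of the centre line. Pan and board may change places
- board: Black cutting board, fixed to the table, 280 (x) x 170 (y) x 6 thick, with a small hanging eye beyond its far edge. Origin: underside, centre; its top is 6 above the origin
- tub: Open white plastic meal tub, loose, light (0.07 to 0.14 kg), slippery, standing on the sealer's feed plate before the rails. Origin: underside, centre; x along its length, pointing the way the tub is to go (within 0.15 rad). 170 x 120 over its flange, 50 high, corners bevelled by 12; inside 158 x 108, floor 3 thick; the flange (4 thick, at the top) stands out 4 from the walls
- sealer: Table-top tray sealer, fixed, its head standing open. Origin: table level below the centre of the seated tub; x is the way the tub is pushed in. Feed plate 8 thick, 250 wide (y), from x -365 to +105: the tub slides on it. Stop face at x +86.5, so the tub is home with its origin at x +1.5. Behind x 105 stand housing, upright head and film roll, to about 400 high
- sealer_seat (a point): Point on the feed plate's top below the centre of the seated tub (8 above the sealer's origin). The two upright steel guide rails, 55 high above the plate, have straight inner faces 62.5 either side of it, from the stop back to 40 before this point; before that they open by 10 degrees, to 71 either side at 90 before it, then by 30 degrees, to 110 either side at 160 before it
- chunk1: Round carrot chunk, 29 across, 26 high, 16 g, loose in the pan, slippery (friction about 0.3), bottom edges bevelled. Origin: near its middle, at half height
- chunk2: Round carrot chunk, 27 across, 24 high, 13 g, loose in the pan, slippery (friction about 0.3), bottom edges bevelled. Origin: near its middle, at half height
- chunk3: Half-moon carrot chunk, 36 x 25, 18 high, cut face down, 12 g, loose in the pan, slippery (friction about 0.3), bottom edges bevelled. Origin: near its middle, 8 above its cut face
- chunk4: Half-moon carrot chunk, 34 x 23, 17 high, cut face down, 12 g, loose in the pan, slippery (friction about 0.3), bottom edges bevelled. Origin: near its middle, 8 above its cut face
- carrot: Bystander, loose: whole carrot, 180 long, lying; origin on the table below its middle
- mushroom: Bystander, loose: brown mushroom, 44 across, 34 high; origin under its stalk
- onion: Bystander, loose: onion, 74 across, 78 high; origin under its centre
- knife: Bystander, loose: kitchen knife, 260 long, lying; origin below the joint of handle and blade
- peeler: Bystander, loose: Y-shaped peeler, 140 long, lying; origin below the fork's root
- spare_tubs: Bystander, loose: stack of spare tubs, 170 x 120 x 95 high; origin under its centre
- shaker: Bystander, loose: amber jar with a steel cap, 48 across, 100 high; origin under its centre

How it is judged:
On the way, in this order (a step that is already met when the one before it is completed fails the run):
1. carrot chunks (one or more) lie in the scoop, its lip raised clear of the pan's rim (((x of chunk1 in the frame of scoop between -0.055 and 0.055 m and y of chunk1 in the frame of scoop between -0.062 and 0.062 m and z of chunk1 in the frame of scoop between 0.002 and 0.06 m) or (x of chunk2 in the frame of scoop between -0.055 and 0.055 m and y of chunk2 in the frame of scoop between -0.062 and 0.062 m and z of chunk2 in the frame of scoop between 0.002 and 0.06 m) or (x of chunk3 in the frame of scoop between -0.055 and 0.055 m and y of chunk3 in the frame of scoop between -0.062 and 0.062 m and z of chunk3 in the frame of scoop between 0.002 and 0.06 m) or (x of chunk4 in the frame of scoop between -0.055 and 0.055 m and y of chunk4 in the frame of scoop between -0.062 and 0.062 m and z of chunk4 in the frame of scoop between 0.002 and 0.06 m)) and height (world z) of scoop_lip above 0.05 m), for 0.2 s.
2. all four chunks are in the tub, while the tub still stands on the open end of the feed plate, before the straight rails (x of chunk1 in the frame of tub between -0.079 and 0.079 m and y of chunk1 in the frame of tub between -0.054 and 0.054 m and z of chunk1 in the frame of tub between 0.003 and 0.055 m and x of chunk2 in the frame of tub between -0.079 and 0.079 m and y of chunk2 in the frame of tub between -0.054 and 0.054 m and z of chunk2 in the frame of tub between 0.003 and 0.055 m and x of chunk3 in the frame of tub between -0.079 and 0.079 m and y of chunk3 in the frame of tub between -0.054 and 0.054 m and z of chunk3 in the frame of tub between 0.003 and 0.055 m and x of chunk4 in the frame of tub between -0.079 and 0.079 m and y of chunk4 in the frame of tub between -0.054 and 0.054 m and z of chunk4 in the frame of tub between 0.003 and 0.055 m and x of tub in the frame of sealer below -0.15 m), for 0.2 s.
3. the scoop lies flat on the black board, let go (x of scoop in the frame of board between -0.11 and 0.11 m and y of scoop in the frame of board between -0.07 and 0.07 m and z of scoop in the frame of board between 0.003 and 0.01 m and angle between scoop's own z axis and vertical below 0.06 rad and linear speed of scoop below 0.02 m/s and contact force between the fingers and scoop below 0.1 N), for 0.2 s.
At the end, for the whole second after the job is handed in: All four chunks lie in the tub, below its rim; the scoop lies flat on the black board (its centre within 110 mm along and 70 mm across of the board's), at rest; the tub stands on the feed plate within 4.5 mm of home, 5 mm of the rails' centre line and 0.05 rad of square, at rest (x of chunk1 in the frame of tub between -0.079 and 0.079 m and y of chunk1 in the frame of tub between -0.054 and 0.054 m and z of chunk1 in the frame of tub between 0.003 and 0.055 m and x of chunk2 in the frame of tub between -0.079 and 0.079 m and y of chunk2 in the frame of tub between -0.054 and 0.054 m and z of chunk2 in the frame of tub between 0.003 and 0.055 m and x of chunk3 in the frame of tub between -0.079 and 0.079 m and y of chunk3 in the frame of tub between -0.054 and 0.054 m and z of chunk3 in the frame of tub between 0.003 and 0.055 m and x of chunk4 in the frame of tub between -0.079 and 0.079 m and y of chunk4 in the frame of tub between -0.054 and 0.054 m and z of chunk4 in the frame of tub between 0.003 and 0.055 m and x of scoop in the frame of board between -0.11 and 0.11 m and y of scoop in the frame of board between -0.07 and 0.07 m and z of scoop in the frame of board between 0.003 and 0.01 m and angle between scoop's own z axis and vertical below 0.06 rad and linear speed of scoop below 0.02 m/s and x of tub in the frame of sealer above -0.0045 m and y of tub in the frame of sealer between -0.005 and 0.005 m and z of tub in the frame of sealer between 0.004 and 0.011 m and angle between the x axis of tub and the x axis of sealer, either way round below 0.05 rad and linear speed of tub below 0.01 m/s); the robot touches nothing.
It fails at once if the fingers touch a carrot chunk (contact force between the fingers and chunk1 above 0.3 N or contact force between the fingers and chunk2 above 0.3 N or contact force between the fingers and chunk3 above 0.3 N or contact force between the fingers and chunk4 above 0.3 N).
It fails at once if the tub is lifted off the feed plate or tipped (more than 15 mm or 0.2 rad) (z of tub in the frame of sealer above 0.023 m or angle between tub's own z axis and vertical above 0.2 rad).
It fails at once if another thing on the table is shifted by more than 30 mm (distance of any of carrot, mushroom, onion, knife, peeler, spare_tubs, shaker from where it was at the start of the episode above 0.03 m).
It also fails if it takes over 72 s, if anything falls off the work surface, if the arm or the gripper's body presses on something with over 40 N, if the wrist force passes 120 N, or if a joint passes its speed limit or range.

## Working session

There is one attempt and no reset: what is moved stays moved. The work goes in short steps, each a Python script; the robot and the scene stay as the last script left them, time stands still between calls to the robot, and variables do not carry over. Pictures are saved under pics/ and viewed, at most 12 in all, crops included, and the job is handed in when it is done.

```bash
ls; mkdir -p pics; cat > h.py <<'E'
import numpy as np, cv2
from cell import bot
def snap(c,fn=None):
    im=bot.camera(c)
    if fn: cv2.imwrite('pics/'+fn,cv2.cvtColor(im,cv2.COLOR_RGB2BGR))
    return im
def proj(c,P):
    K=bot.calibration(c); E=np.array(K['extrinsics']); M=np.array(K['mtx'])
    q=(E[:3,:3]@np.atleast_2d(P).T).T+E[:3,3]; s=q[:,:2]/q[:,2:]
    s=s*(1+K['k1']*(s**2).sum(1,keepdims=True))
    return s*[M[0,0],M[1,1]]+[M[0,2],M[1,2]]
def unproj(c,uv,z):
    K=bot.calibration(c); E=np.array(K['extrinsics']); M=np.array(K['mtx'])
    d=(np.atleast_2d(uv).astype(float)-[M[0,2],M[1,2]])/[M[0,0],M[1,1]]; s=d.copy()
    for _ in range(20): s=d/(1+K['k1']*(s**2).sum(1,keepdims=True))
    r=np.c_[s,np.ones(len(s))]@E[:3,:3]; o=-E[:3,:3].T@E[:3,3]
    return o+r*((z-o[2])/r[:,2:])
E
python3 - <<'E'
from h import *
for c in('top','side'):
    snap(c,c+'0.png'); K=bot.calibration(c); E=np.array(K['extrinsics'])
    print(c,(-E[:3,:3].T@E[:3,3]).round(3),np.array(K['mtx']).round(1).tolist(),K['k1'])
    for t in 'scoop pan board tub sealer chunk1 chunk2 chunk3 chunk4 carrot mushroom onion knife peeler spare_tubs shaker'.split():
        r=bot.search_frame(c,t)
        print(t,[(np.round(x['bbox']).astype(int).tolist(),round(x['confidence'],2)) for x in r[:4]])
print(bot.grip_depth,bot.read_tool_rot(),bot.read_clock())
E
```

```text
pics
top [ 0.426 -0.028  1.471] [[463.8, 0.0, 276.3], [0.0, 463.8, 203.4], [0.0, 0.0, 1.0]] 0.03383019275137056
scoop [([342, 177, 46, 72], 0.88)]
pan [([269, 182, 58, 88], 0.55)]
board [([337, 178, 57, 95], 0.68)]
tub [([178, 183, 60, 45], 0.63)]
sealer [([0, 166, 254, 112], 0.57)]
chunk1 [([299, 250, 11, 12], 0.57), ([286, 234, 7, 12], 0.53)]
chunk2 [([299, 250, 11, 12], 0.57), ([286, 234, 7, 12], 0.53)]
chunk3 [([299, 250, 11, 12], 0.57), ([286, 234, 7, 12], 0.53)]
chunk4 [([299, 250, 11, 12], 0.57), ([286, 234, 7, 12], 0.53)]
carrot [([418, 201, 9, 54], 0.91), ([300, 248, 12, 14], 0.47), ([0, 166, 253, 112], 0.2)]
mushroom [([242, 156, 14, 14], 0.42)]
onion [([284, 135, 22, 24], 0.93), ([325, 132, 23, 22], 0.68)]
knife [([112, 153, 75, 4], 0.89)]
peeler [([152, 278, 48, 18], 0.84), ([196, 97, 48, 64], 0.73), ([284, 134, 22, 23], 0.27)]
spare_tubs [([195, 97, 50, 64], 0.62)]
shaker [([326, 130, 20, 23], 0.85)]
side [0.028 0.57  0.886] [[449.1, 0.0, 275.3], [0.0, 449.1, 212.4], [0.0, 0.0, 1.0]] -0.04618203423061968
scoop [([201, 208, 16, 11], 0.74), ([308, 145, 72, 62], 0.67), ([11
[... 239 characters left out ...]
0.17)]
chunk1 [([301, 227, 9, 12], 0.53), ([332, 230, 11, 16], 0.44)]
chunk2 [([301, 227, 9, 12], 0.53), ([332, 230, 11, 16], 0.44)]
chunk3 [([301, 227, 9, 12], 0.53), ([332, 230, 11, 16], 0.44)]
chunk4 [([301, 227, 9, 12], 0.53), ([332, 230, 11, 16], 0.44)]
carrot [([356, 138, 35, 23], 0.97)]
mushroom [([201, 209, 15, 12], 0.51)]
onion [([220, 165, 28, 22], 0.72), ([169, 232, 80, 80], 0.43), ([233, 347, 59, 53], 0.29)]
knife [([55, 258, 91, 66], 0.97), ([354, 140, 37, 22], 0.43)]
peeler [([233, 350, 60, 48], 0.82)]
spare_tubs [([114, 177, 85, 69], 0.68), ([61, 257, 89, 64], 0.2)]
shaker [([255, 135, 15, 34], 0.69)]
0.0187 [ 2.25212119e-05  9.75807869e-01  2.18629829e-01 -1.23778745e-05] 1.7
```

```bash
python3 - <<'E'
import cv2
a=cv2.imread('pics/top0.png'); cv2.imwrite('pics/top0c.png',cv2.resize(a[120:290,165:415],None,fx=3.2,fy=3.2,interpolation=cv2.INTER_CUBIC))
b=cv2.imread('pics/side0.png'); cv2.imwrite('pics/side0c.png',cv2.resize(b,(800,600),interpolation=cv2.INTER_CUBIC))
E
```

```text
(no output)
```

View pics/top0c.png

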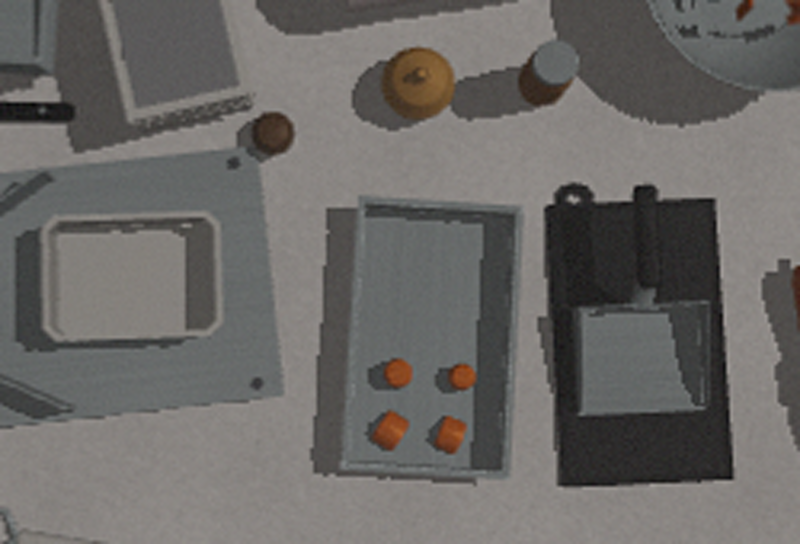

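View pics/side0c.png

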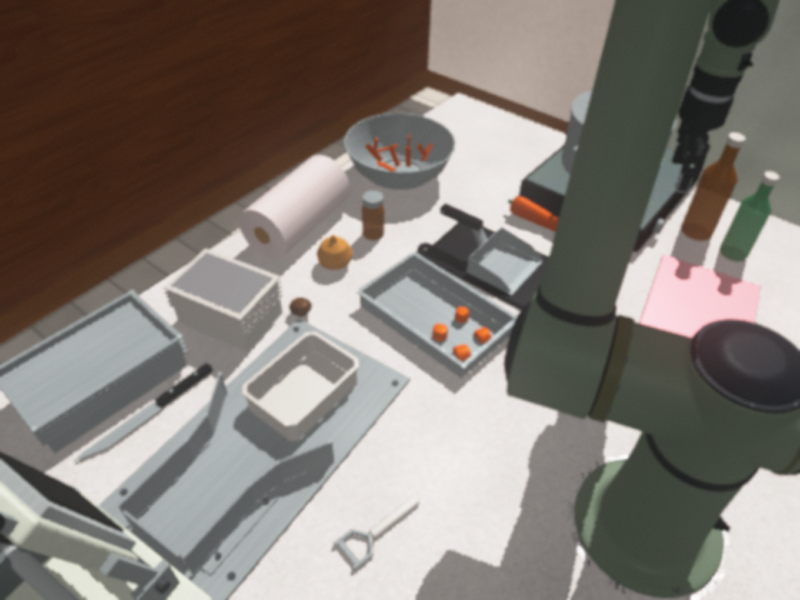

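```bash
cat > fit.py <<'E'
from h import *
from scipy.optimize import least_squares
def fit(name,mod,crop,yaw0,o=(165,120),s=3.2,c='top'):
    mod=np.array(mod,float); uv=np.array(crop,float)/s+np.array(o)-.5+.5/s
    W=np.array([unproj(c,u,m[2])[0] for u,m in zip(uv,mod)])
    def tr(p): 
        C,S=np.cos(p[2]),np.sin(p[2]); return np.c_[p[0]+C*mod[:,0]-S*mod[:,1],p[1]+S*mod[:,0]+C*mod[:,1]]
    r=least_squares(lambda p:(tr(p)-W[:,:2]).ravel(),[*W[:,:2].mean(0),yaw0],loss='soft_l1',f_scale=.003)
    print(name,r.x.round(4),'res mm',((tr(r.x)-W[:,:2])*1000).round(1).tolist()); return r.x
def loc(p,w):
    C,S=np.cos(p[2]),np.sin(p[2]); d=np.asarray(w)[:2]-p[:2]; return np.array([C*d[0]+S*d[1],-S*d[0]+C*d[1]])
E
python3 - <<'E'
from fit import *
pan=fit('pan',[(.1325,.081,.04),(.1325,-.081,.04),(-.1325,-.081,.04),(-.1325,.081,.04)],[(360,198),(522,208),(510,477),(342,468)],0)
fit('board',[(.14,.085,.006),(.14,-.085,.006),(-.14,-.085,.006),(-.14,.085,.006)],[(546,205),(716,199),(733,479),(558,486)],0)
fit('scoop',[(-.052,.063,.006),(-.052,-.063,.006),(.164,0,.089),(.066,0,.089),(.053,.063,.046),(.053,-.063,.046)],[(578,415),(706,408),(646,186),(647,290),(576,306),(710,303)],0)
tub=fit('tub',[(.085,.03,.058),(.085,-.03,.058),(-.085,.03,.058),(-.085,-.03,.058),(.055,.06,.058),(-.055,.06,.058),(.055,-.06,.058),(-.055,-.06,.058)],[(42,310),(43,246),(219,308),(220,246),(75,342),(190,341),(75,216),(190,214)],1.57)
fit('sealer',[(-.365,-.125,.008),(-.365,.125,.008),(-.16,-.11,.063),(-.16,.11,.063)],[(258,148),(284,396),(50,175),(72,410)],1.65)
for u in [(398,373),(462,376),(390,430),(451,435)]:
    w=unproj('top',np.array(u)/3.2+[165,120],.013)[0]; print(w.round(3),loc(pan,w).round(3))
from scipy.spatial.transform import Rotation as R
for q in([0,1,0,0],[0,0,1,0]):
  for P in ([.5,-.2,.06],[.5,.2,.2],[.45,-.05,.07]):
    for th in(-30,0,40):
      rot=(R.from_euler('y',-th,degrees=True)*R.from_quat([q[1],q[2],q[3],q[0]])).as_quat(); J=bot.solve_ik(P,[rot[3],*rot[:3]])
      print(q,P,th,None if J is None else np.round(J,2).tolist())
# red chunk mask centroids
im=cv2.cvtColor(cv2.imread('pics/top0.png'),cv2.COLOR_BGR2HSV)
E
```

```text
pan [ 0.488  -0.1319 -0.0779] res mm [[2.4, 1.8], [2.0, -2.1], [-2.8, -0.3], [-1.7, 0.5]]
board [ 0.4817 -0.3369  0.0172] res mm [[1.5, 0.1], [1.0, 0.3], [-1.7, 0.9], [-0.8, -1.3]]
scoop [ 0.4623 -0.3359  0.0289] res mm [[-1.4, 0.5], [-2.5, 1.1], [1.8, 0.8], [2.1, -4.6], [-1.5, -1.7], [1.4, 1.9]]
tub [0.5482 0.1557 1.5628] res mm [[0.0, 0.2], [-1.0, 0.6], [-0.4, -2.4], [0.3, -1.3], [0.7, 1.5], [0.8, 0.1], [0.4, 0.7], [-0.7, 0.1]]
sealer [0.5196 0.3846 1.6725] res mm [[0.9, -2.4], [-1.3, -5.2], [-1.9, 4.3], [2.5, 2.7]]
[ 0.453 -0.099  0.013] [-0.037  0.03 ]
[ 0.449 -0.162  0.013] [-0.037 -0.033]
[ 0.398 -0.09   0.013] [-0.093  0.035]
[ 0.392 -0.15   0.013] [-0.095 -0.025]
[0, 1, 0, 0] [0.5, -0.2, 0.06] -30 [-0.41, 0.86, 0.13, 1.33, -0.2, 2.79]
[0, 1, 0, 0] [0.5, -0.2, 0.06] 0 [-0.52, 0.48, -0.44, 0.64, 0.0, 2.62]
[0, 1, 0, 0] [0.5, -0.2, 0.06] 40 [-0.78, 0.37, -1.1, -0.43, 0.47, 2.49]
[0, 1, 0, 0] [0.5, 0.2, 0.2] -30 [0.19, 0.75, 0.28, 1.62, 0.09, -2.98]
[0, 1, 0, 0] [0.5, 0.2, 0.2] 0 [0.24, 0.33, -0.27, 0.97, 0.0, -2.9]
[0, 1, 0, 0] [0.5, 0.2, 0.2] 40 [0.38, 0.01, -0.97, -0.07, -0.24, -2.85]
[0, 1, 0, 0] [0.45, -0.05, 0.07] -30 [-0.21, 0.73, -0.12, 1.24, -0.1, 2.96]
[0, 1, 0, 0] [0.45, -0.05, 0.07] 0 [-0.27, 0.34, -0.65, 0.58, 0.0, 2.87]
[0, 1, 0, 0] [0.45, -0.05, 0.07] 40 None
[0, 0, 1, 0] [0.5, -0.2, 0.06] -30 [-0.41, 0.86, 0.13, 1.33, -0.2, -0.36]
[0, 0, 1, 0] [0.5, -0.2, 0.06] 0 [-0.52, 0.48, -0.44, 0.64, 0.0, -0.52]
[0, 0, 1, 0] [0.5, -0.2, 0.06] 40 [-0.78, 0.37, -1.1, -0.43, 0.47, -0.65]
[0, 0, 1, 0] [0.5, 0.2, 0.2] -30 [0.19, 0.75, 0.28, 1.62, 0.09, 0.16]
[0, 0, 1, 0] [0.5, 0.2, 0.2] 0 [0.24, 0.33, -0.27, 0.97, 0.0, 0.24]
[0, 0, 1, 0] [0.5, 0.2, 0.2] 40 [0.38, 0.01, -0.97, -0.07, -0.24, 0.29]
[0, 0, 1, 0] [0.45, -0.05, 0.07] -30 [-0.21, 0.73, -0.12, 1.24, -0.1, -0.18]
[0, 0, 1, 0] [0.45, -0.05, 0.07] 0 [-0.27, 0.34, -0.65, 0.58, 0.0, -0.27]
[0, 0, 1, 0] [0.45, -0.05, 0.07] 40 None
```

```bash
cat >> h.py <<'E'
from scipy.spatial.transform import Rotation as Rn
PAN=np.array([.488,-.1319,-.0779]); BOARD=np.array([.4817,-.3369,.0172]); SCOOP=np.array([.4623,-.3359,.0289]); TUB=np.array([.5482,.1557,1.5628]); SEAL=np.array([.5196,.3846,1.6725])
FLIP=Rn.from_matrix(np.diag([-1.,1,-1]))
def glob(p,l):
    C,S=np.cos(p[2]),np.sin(p[2]); return np.array([p[0]+C*l[0]-S*l[1],p[1]+S*l[0]+C*l[1]])
def tool(ref,yaw,pitch,at=(0,0,0)):
    "TCP pose putting scoop point `at` (scoop frame) at world ref; pitch>0: lip up (rad)"
    Rs=Rn.from_euler('ZY',[yaw,pitch]); p=np.array(ref)+Rs.apply(np.array([.1,0,.073-bot.grip_depth])-np.array(at))
    q=(Rs*FLIP).as_quat(); return p,[q[3],*q[:3]]
def lin(ref,yaw,pitch,at=(0,0,0),speed=.2,f=None):
    p,q=tool(ref,yaw,pitch,at); return bot.move_linear(p,speed=speed,rotation=q,until_force=f)
E
python3 - <<'E'
from h import *
s=SCOOP
p,q=tool([*s[:2],.106],s[2],0); bot.move_pose(p,q); print(bot.read_clock())
snap('top','t1.png'); snap('side','s1.png')
a=cv2.imread('pics/t1.png')[150:290,260:420]; b=cv2.imread('pics/s1.png')[110:290,230:430]
cv2.imwrite('pics/m1.png',np.hstack([cv2.resize(a,(400,350),interpolation=3),cv2.resize(b,(389,350),interpolation=3)]))
print(bot.read_position(),p)
E
```

```text
3.5333
[ 0.56188339 -0.33364983  0.16050995] [ 0.56225824 -0.3330104   0.1603    ]
```

View pics/m1.png

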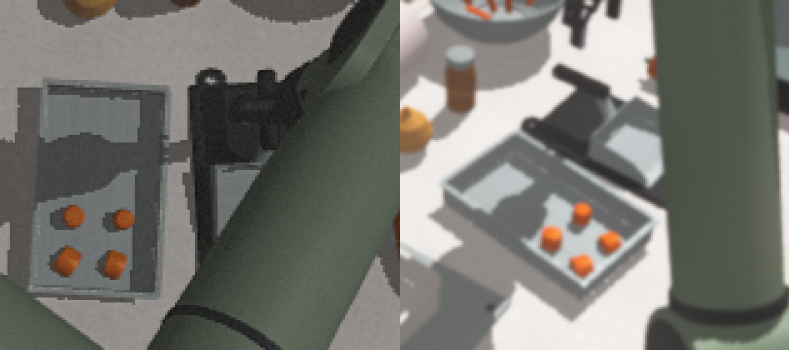

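```bash
python3 - <<'E'
from h import *
s=SCOOP
print(lin([*s[:2],.0065],s[2],0,speed=.12,f=15))
bot.set_gripper(0.0,100); print(bot.read_gripper_width(),bot.read_finger_force(),bot.read_ft_force())
lin([*s[:2],.10],s[2],0); print(bot.read_ft_force())
# over the pan
lin([*glob(PAN,(.032,0)),.10],PAN[2],0,speed=.25)
print(bot.read_clock(),bot.read_gripper_width(),bot.read_ft_force())
snap('top','t2.png'); snap('side','s2.png')
a=cv2.imread('pics/t2.png')[150:290,240:400]; b=cv2.imread('pics/s2.png')[110:290,230:430]
cv2.imwrite('pics/m2.png',np.hstack([cv2.resize(a,(400,350),interpolation=3),cv2.resize(b,(389,350),interpolation=3)]))
E
```

```text
False
0.237633402724814 97.80489206314087 [0.05877754 1.19686252 2.93717543]
[ 1.89621785e-03 -1.50401191e-01 -2.60076443e+00]
6.7917 0.23485911982205568 [-0.19751065 -0.93496964 -2.56673587]
```

View pics/m2.png

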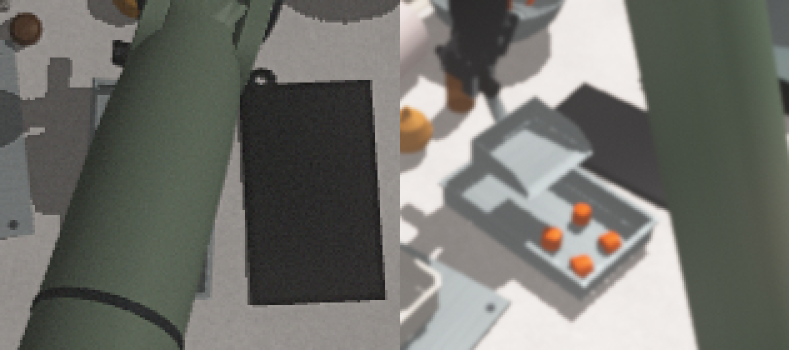

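```bash
python3 - <<'E'
from h import *
o=np.array([*glob(PAN,(.032,0)),.10]); Rs=Rn.from_euler('z',PAN[2])
def cr(p): uv=proj('side',p); return ((uv-[230,110])*1.944+[400,0]).round(0).tolist()
print('lip',cr(o+Rs.apply([(-.052,.063,0),(-.052,-.063,0),(.053,.063,.04),(.053,-.063,.04)])))
P=[[*glob(PAN,l),.04] for l in [(.1325,.081),(.1325,-.081),(-.1325,-.081),(-.1325,.081)]]
print('pan',cr(np.array(P)))
E
```

```text
lip [[529.0, 198.0], [592.0, 151.0], [469.0, 136.0], [534.0, 93.0]]
pan [[436.0, 181.0], [515.0, 126.0], [661.0, 217.0], [584.0, 285.0]]
```

```bash
python3 - <<'E'
from h import *
L=(-.052,0,0); y=PAN[2]; pt=-.03
lin([*glob(PAN,(-.018,0)),.02],y,pt,L,speed=.12)
print('down',lin([*glob(PAN,(-.018,0)),-.003],y,pt,L,speed=.03,f=4), bot.read_ft_force())
z0=tool([0,0,0],y,pt,L)[0][2]; zl=bot.read_position()[2]-z0; print('lip z',zl,bot.read_position())
print('push',lin([*glob(PAN,(-.128,0)),zl-.0003],y,pt,L,speed=.06,f=12), bot.read_ft_force(), loc if 0 else '')
p=bot.read_position(); print(p, p-tool([*glob(PAN,(-.125,0)),zl],y,pt,L)[0], bot.read_clock())
snap('side','s3.png'); snap('top','t3.png')
a=cv2.imread('pics/t3.png')[150:290,240:400]; b=cv2.imread('pics/s3.png')[140:290,270:440]
cv2.imwrite('pics/m3.png',np.hstack([cv2.resize(a,(350,306),interpolation=3),cv2.resize(b,(347,306),interpolation=3)]))
E
```

```text
down True [1.70531402 0.24623979 4.22325505]
lip z 0.0006634444484583529 [ 0.62038565 -0.14221395  0.05949833]
push False [6.40654732 0.8936346  6.56676681] 
[ 0.5136973  -0.13456815  0.06086711] [ 0.00047119 -0.00069905  0.00136878] 10.2667
```

View pics/m3.png

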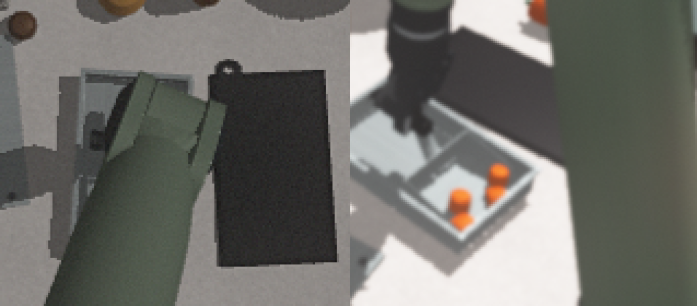

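```bash
python3 - <<'E'
from h import *
L=(-.052,0,0); y=PAN[2]
def lipz(p,bz): return bz+.105*np.sin(p)
print(lin([*glob(PAN,(-.1235,0)),lipz(.15,.003)],y,.15,L,speed=.05,f=25))
print(lin([*glob(PAN,(-.1225,0)),lipz(.33,.006)],y,.33,L,speed=.06,f=25),bot.read_ft_force())
print(lin([*glob(PAN,(-.117,0)),lipz(.5,.04)],y,.5,L,speed=.08,f=25),bot.read_ft_force())
print(lin([*glob(PAN,(-.10,0)),lipz(.5,.11)],y,.5,L,speed=.12,f=25),bot.read_ft_force())
bot.wait(.3); print(bot.read_clock(),bot.read_position())
snap('side','s4.png'); snap('top','t4.png')
a=cv2.imread('pics/t4.png')[150:290,240:400]; b=cv2.imread('pics/s4.png')[120:290,250:440]
cv2.imwrite('pics/m4.png',np.hstack([cv2.resize(a,(350,306),interpolation=3),cv2.resize(b,(342,306),interpolation=3)]))
E
```

```text
False
False [ 0.31929604  0.33265429 -2.5969231 ]
False [-0.32895805 -0.01415058 -2.91947782]
False [ 0.52730232  1.14040834 -3.71919668]
12.6667 [ 0.5468682  -0.13641044  0.13452518]
```

View pics/m4.png

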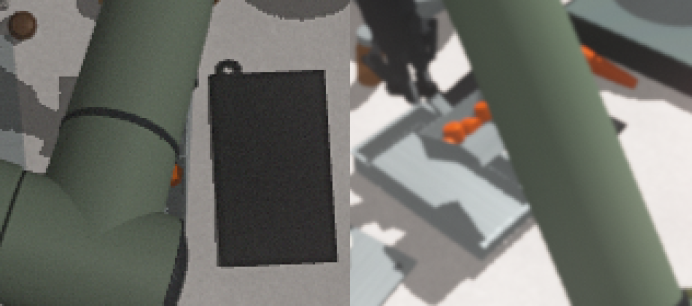

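```bash
python3 - <<'E'
from h import *
L=(-.052,0,0); y=TUB[2]-np.pi/2; lx=.575
for p,z in((.4,.14),(.1,.085),(-.3,.07),(-.55,.065),(-.75,.065)):
    J=bot.solve_ik(*tool([lx,TUB[1],z],y,p,L)); print(p,None if J is None else np.round(J,2))
lin([*glob(PAN,(-.07,0)),.22],PAN[2],.42,L,speed=.2)
lin([lx,TUB[1],.19],y,.4,L,speed=.25)
bot.wait(.2); print(bot.read_clock(),bot.read_ft_force())
snap('side','s5.png'); snap('top','t5.png')
a=cv2.imread('pics/t5.png')[150:290,160:340]; b=cv2.imread('pics/s5.png')[130:290,150:380]
cv2.imwrite('pics/m5.png',np.hstack([cv2.resize(a,(394,306),interpolation=3),cv2.resize(b,(400,306),interpolation=3)]))
E
```

```text
0.4 None
0.1 [0.1  0.87 0.46 1.27 0.01 0.11]
-0.3 [ 0.13  0.48 -0.18  0.61 -0.04  0.13]
-0.55 [ 0.16  0.3  -0.52  0.21 -0.09  0.14]
-0.75 [ 0.18  0.2  -0.77 -0.14 -0.13  0.14]Traceback (most recent call last):
  File "<stdin>", line 6, in <module>
  File "h.py", line 28, in lin
    p,q=tool(ref,yaw,pitch,at); return bot.move_linear(p,speed=speed,rotation=q,until_force=f)
                                       ~~~~~~~~~~~~~~~^^^^^^^^^^^^^^^^^^^^^^^^^^^^^^^^^^^^^^^^
cell.PlanningError: the arm cannot follow that straight line within its joint ranges
```

```bash
python3 - <<'E'
from h import *
L=(-.052,0,0); y=TUB[2]-np.pi/2; lx=.575
lin([*glob(PAN,(-.08,0)),.15],PAN[2],.3,L,speed=.12)
lin([.50,TUB[1],.15],y,.2,L,speed=.22)
bot.wait(.2); print(bot.read_clock(),bot.read_ft_force())
snap('side','s5.png'); snap('top','t5.png')
a=cv2.imread('pics/t5.png')[150:290,160:340]; b=cv2.imread('pics/s5.png')[130:290,150:380]
cv2.imwrite('pics/m5.png',np.hstack([cv2.resize(a,(394,306),interpolation=3),cv2.resize(b,(400,306),interpolation=3)]))
E
```

```text
15.6333 [-0.97884318  0.12431841 -2.08726346]
```

View pics/m5.png

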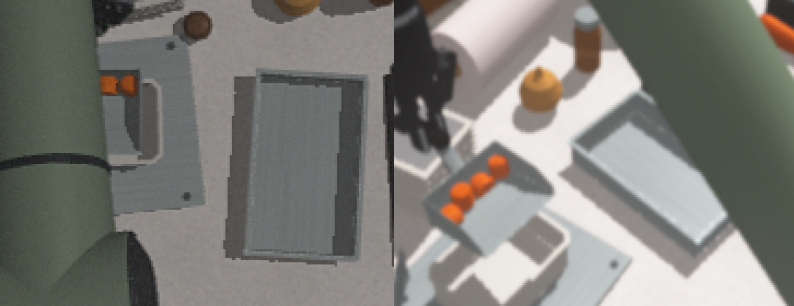

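```bash
python3 - <<'E'
from h import *
L=(-.052,0,0); y=TUB[2]-np.pi/2; lx=.575
lin([lx,TUB[1],.12],y,.0,L,speed=.15)
lin([lx,TUB[1],.075],y,-.25,L,speed=.1,f=20)
print(lin([lx,TUB[1],.068],y,-.5,L,speed=.04,f=20))
print(lin([lx,TUB[1],.068],y,-.8,L,speed=.06,f=20)); bot.wait(.3)
print(bot.read_clock(),bot.read_ft_force())
snap('side','s6.png'); snap('top','t6.png')
a=cv2.imread('pics/t6.png')[150:290,160:340]; b=cv2.imread('pics/s6.png')[130:290,150:380]
cv2.imwrite('pics/m6.png',np.hstack([cv2.resize(a,(394,306),interpolation=3),cv2.resize(b,(400,306),interpolation=3)]))
E
```

```text
False
False
19.1583 [ 0.3547582   0.23905938 -1.93439607]
```

View pics/m6.png

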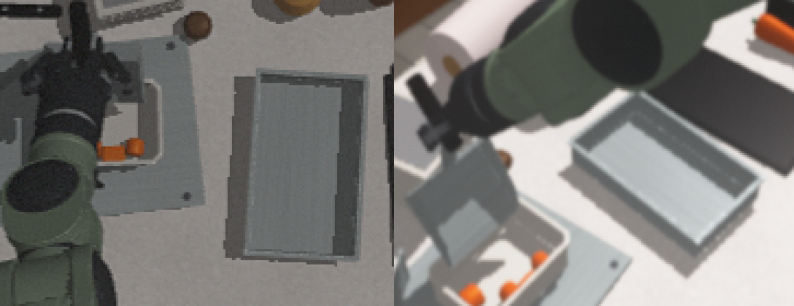

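```bash
python3 - <<'E'
from h import *
L=(-.052,0,0); y=TUB[2]-np.pi/2; s=SCOOP
lin([.575,TUB[1],.13],y,-.5,L,speed=.2)
p,q=tool([s[0],s[1],.14],s[2],0)
lin([.50,-.1,.16],0,-.2,speed=.3)
lin([s[0],s[1],.12],s[2],0,speed=.3)
im=snap('top','t7.png')
print(bot.read_clock())
print(lin([s[0],s[1],.02],s[2],0,speed=.15,f=10))
print(lin([s[0],s[1],.004],s[2],0,speed=.03,f=4),bot.read_position()-tool([s[0],s[1],.006],s[2],0)[0],bot.read_ft_force())
cv2.imwrite('pics/m7.png',cv2.resize(cv2.imread('pics/t7.png')[135:285,100:300],(800,600),interpolation=3))
E
```

```text
22.0583
False
True [ 0.00046879 -0.00019623  0.00089821] [ 0.13046888 -0.47355893  4.93918077]
```

View pics/m7.png

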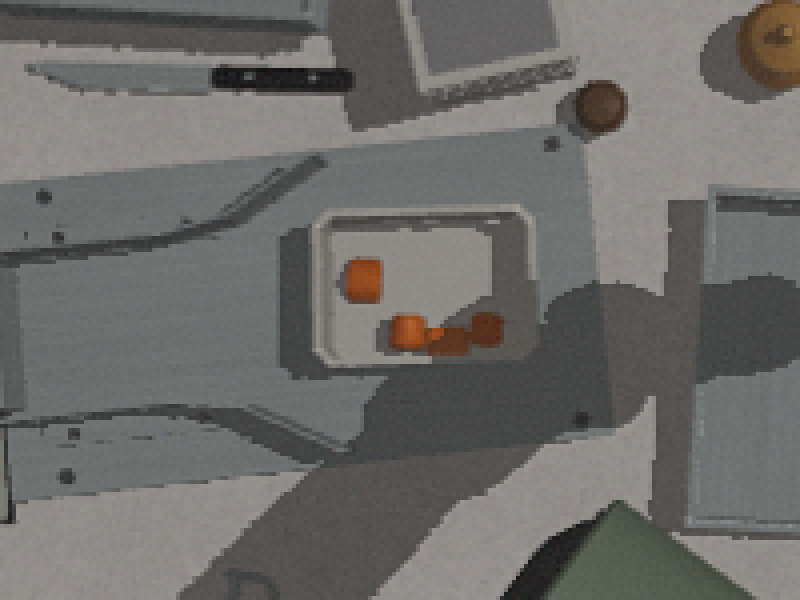

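```bash
python3 - <<'E'
from fit import *
s=SCOOP
bot.set_gripper(.7); 
p,q=tool([s[0],s[1],.13],s[2],0); bot.move_linear(p,speed=.2)
o,k=(100,135),4
tub=fit('tub',[(.085,.03,.058),(.085,-.03,.058),(-.085,.03,.058),(-.085,-.03,.058),(.055,.06,.058),(-.055,.06,.058),(.055,-.06,.058),(-.055,-.06,.058)],[(314,330),(314,240),(534,330),(536,240),(345,367),(510,364),(345,210),(510,207)],1.57,o,k)
sl=fit('sealer',[(-.365,-.125,.008),(-.365,.125,.008),(-.16,-.11,.063),(-.16,.11,.063)],[(580,125),(611,430),(322,158),(349,453)],1.65,o,k)
print('tub in sealer',loc(sl,tub),tub[2]-sl[2])
for u in((0,184),(0,503),(300,153),(300,468)): # plate long edges, should be +-.125
    print(loc(sl,unproj('top',np.array(u)/k+o,.008)[0]).round(4))
for flip in(np.diag([-1.,1,-1]),np.diag([1.,-1,-1])):
    for l in((-.36,0),(-.096,0)):
        q=(Rn.from_euler('z',sl[2])*Rn.from_matrix(flip)).as_quat(); J=bot.solve_ik([*glob(sl,l),.018],[q[3],*q[:3]]); print(None if J is None else np.round(J,2))
print(bot.read_clock())
E
```

```text
tub [0.5488 0.1557 1.5653] res mm [[2.3, 1.2], [-6.4, 0.8], [4.2, -2.3], [-4.7, -0.5], [0.6, -5.3], [-0.1, 9.4], [0.8, -5.9], [-0.3, 9.7]]
sealer [0.5192 0.3859 1.6784] res mm [[2.4, -2.3], [-3.6, -7.7], [-2.2, 5.8], [3.3, 2.6]]
tub in sealer [-0.23198654 -0.00479467] -0.11305092782563109
[ 0.0935 -0.1298]
[0.116  0.1181]
[-0.1411 -0.1261]
[-0.115   0.1207]
[-0.08  0.57 -0.42  0.58  0.   -1.76]
[ 0.38  0.64 -0.29  0.64  0.   -1.3 ]
[-0.08  0.57 -0.42  0.58  0.    1.38]
[ 0.38  0.64 -0.29  0.64  0.    1.84]
24.5667
```

```bash
cat >> h.py <<'E'
SEAL=np.array([*glob(np.array([.5192,.3859,1.6784]),(0,-.0045)),1.665]); TUB=np.array([.5488,.1557,1.5653])
def pt(xy,z,yaw):
    q=(Rn.from_euler('z',yaw)*Rn.from_matrix(np.diag([1.,-1,-1]))).as_quat(); return np.array([*xy,z]),[q[3],*q[:3]]
def pl(xy,z,yaw,speed=.1,f=None):
    p,q=pt(xy,z,yaw); return bot.move_linear(p,speed=speed,rotation=q,until_force=f)
E
python3 - <<'E'
from h import *
print(SEAL)
bot.set_gripper(.6)
b=glob(TUB,(-.135,0))
bot.move_pose(*pt(b,.16,TUB[2]))
print(pl(b,.018,TUB[2],.15,10))
pl(glob(TUB,(-.10,0)),.018,TUB[2],.06)
print(pl(glob(SEAL,(-.12-.098,0)),.018,SEAL[2],.05,12),bot.read_ft_force(),bot.read_clock())
im=snap('top','t8.png'); cv2.imwrite('pics/m8.png',cv2.resize(cv2.imread('pics/t8.png')[135:285,80:400],(800,375),interpolation=3))
E
```

```text
[0.52367397 0.38638328 1.665     ]
False
False [-0.12342012 -0.31752731  0.65146475] 30.9417
```

View pics/m8.png

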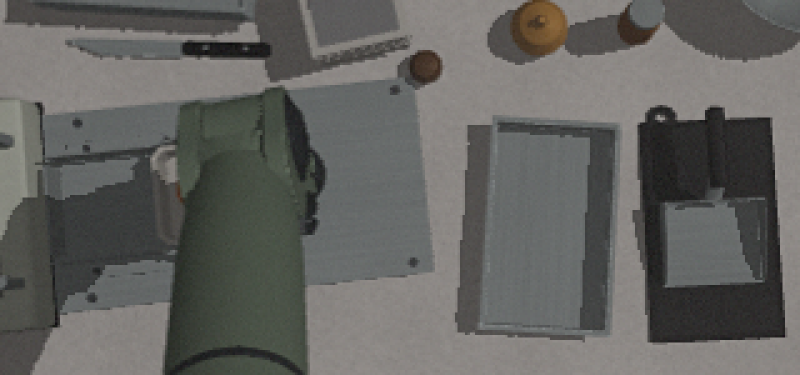

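```bash
python3 - <<'E'
from h import *
def rel(): 
    p=bot.read_position(); d=p[:2]-SEAL[:2]; C,S=np.cos(SEAL[2]),np.sin(SEAL[2]); return (C*d[0]+S*d[1]).round(4),(-S*d[0]+C*d[1]).round(4)
print(rel())
for x in(-.15,-.12): 
    print(pl(glob(SEAL,(x,0)),.018,SEAL[2],.05,12),rel(),bot.read_ft_force().round(2))
print(pl(glob(SEAL,(-.07,0)),.018,SEAL[2],.03,9),rel(),bot.read_ft_force().round(2),bot.read_clock())
E
```

```text
(np.float64(-0.2181), np.float64(-0.0))
False (np.float64(-0.1502), np.float64(0.0)) [ 0.46  0.24 -0.14]
False (np.float64(-0.1198), np.float64(0.0)) [ 0.8  -0.93 -0.04]
True (np.float64(-0.0923), np.float64(0.0004)) [ 0.24 -0.56  1.32] 34.25
```

```bash
python3 - <<'E'
from h import *
def rel(): 
    p=bot.read_position(); d=p[:2]-SEAL[:2]; C,S=np.cos(SEAL[2]),np.sin(SEAL[2]); return (C*d[0]+S*d[1]).round(4),(-S*d[0]+C*d[1]).round(4)
print(pl(glob(SEAL,(-.08,0)),.018,SEAL[2],.02,14),rel(),bot.read_ft_force().round(2))
pl(glob(SEAL,(-.12,0)),.018,SEAL[2],.08)
pl(glob(SEAL,(-.13,0)),.16,SEAL[2],.2)
bot.move_pose(*pt([.35,-.05],.25,1.57))
print(bot.read_clock())
snap('top','t9.png'); cv2.imwrite('pics/m9.png',cv2.resize(cv2.imread('pics/t9.png')[160:270,75:225],(800,587),interpolation=3))
E
```

```text
True (np.float64(-0.0926), np.float64(0.001)) [ 0.87 -0.73  0.89]
37.3417
```

View pics/m9.png

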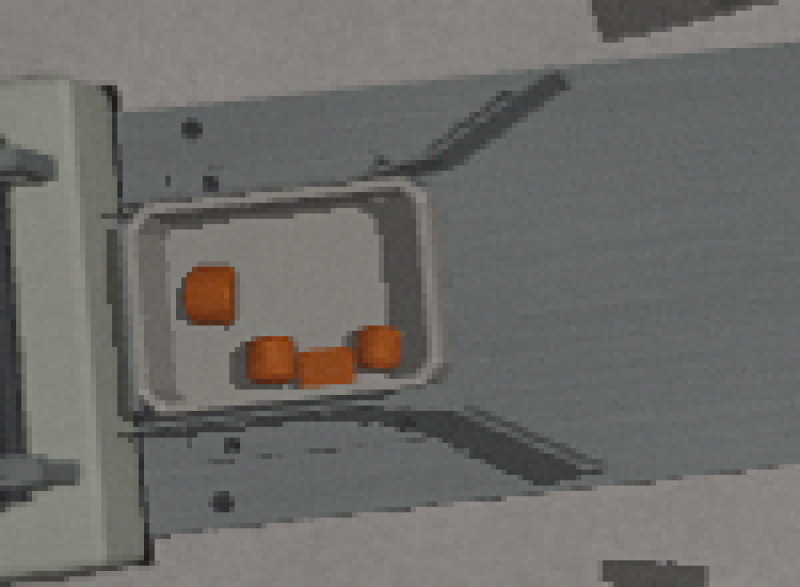

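```bash
python3 - <<'E'
from h import *
print(bot.close_job())
E
```

```text
the job is handed in; nothing more can be done
None
```

I handed the job in at about 37 s. All four chunks are in the tub, and the scoop is lying flat on the board. The tub is square between the rails: two pushes (9 N and 14 N) stopped within 0.3 mm of each other, so I take it to be home against the stop, though `bot.close_job()` returned no verdict.

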